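# Find the loose-capped bottle and set it aside

## Task

Two square amber bottles stand in the plywood rack on the printmaking table, and one of them has a loose screw cap. Find out which by test-twisting a cap about an eighth of a turn (either way) while the bottle stands in the rack; the loose cap must itself have been turned so, and be left turned. Then lift the loose-capped bottle out and set it down gently, upright and flat on the floor of the white tray, and leave the tight one standing in its place in the rack.

Things in the scene. Friction and masses are not known exactly. Their poses are not given: they have to be found in the camera images.
- bottle_1_cap (a point): amber square bottle, 56 x 56 mm, 66 mm tall, neck 34 mm wide, round black screw cap 44 mm wide, 24 mm tall; this point is the centre of the cap, on the bottle's axis, 94 mm above its underside, 28 mm above the square shoulder. z up along the axis. 0.3 kg. Either bottle may be the loose-capped one. Lifts straight up by its cap, which never comes off
- bottle_2_cap (a point): centre of the cap of the second bottle, the same in all as the first. The two stand 120 mm apart in square pockets (61 mm wide, 27 mm deep, floor 8 mm above the table) of a fixed plywood rack 35 mm high, which lets the bottles turn only a few degrees. Exactly one bottle has a loose cap
- cap_1 (a joint): angle of the cap on the first bottle, rad, 0 at the start, growing anticlockwise from above; a thin white ridge across the cap's top, along the bottle's x at 0, shows it. A loose cap turns either way up to 2.5 rad with almost no resistance (0.03 N m); a tight one does not turn: the fingers slip on it
- cap_2 (a joint): angle of the cap on the second bottle, rad, 0 at the start, growing anticlockwise from above; a thin white ridge across the cap's top, along the bottle's x at 0, shows it. A loose cap turns either way up to 2.5 rad with almost no resistance (0.03 N m); a tight one does not turn: the fingers slip on it
- tray: white shallow open tray fixed to the table, 160 (x) x 210 (y) mm outside, walls 4 mm thick and 25 mm high, floor 4 mm thick, empty; the origin is the centre of its underside, on the table; x and y along its sides, z up
Things that resemble listed ones, but are neither listed nor needed, are in the scene too. What is shaped like the part that bears bottle_2_cap but pink or turquoise is not meant.

How it is judged:
By the outcome, as a careful person would: the job done as asked, in the order asked, and still so for the second after the job is handed in, with the robot touching nothing.
It also fails if it takes over 48 s, if anything falls off the work surface, if the arm or the gripper's body presses on something with over 40 N, if the wrist force passes 120 N, or if a joint passes its speed limit or range.

## Robot

A 6-joint arm with a two-finger parallel gripper is mounted at the origin on the work surface. World frame = base frame: x ahead of the robot, y to its left, z up, the work surface at z = 0. Lengths are in m, angles in rad, forces in N, time in s.
With the tool pointing down it reaches from about 0.3 to 0.825 m from the base axis. Payload 5.4 kg.
Tool frame: the origin (TCP) lies at the very end of the fingers, on their centre line; the grasp point (between the pads) lies 19 mm behind it; z points along the fingers, y is the line along which they close (so a half turn about z gives the same grasp; the last joint's range is limited). The gripper opens to 92 mm and grips with 3 to 60 N. Pads are 20 mm wide; open, the fingers measure 128 mm over their backs; the gripper's body (75 mm by 189 mm) begins 69 mm behind the grasp point.
Start: joints at [-1.335, 0.158, 1.597, -0, 1.386, -0.21], TCP at [0.248, -0.519, 0.215] pointing down, gripper open.
Joint ranges: [-2.91, 2.91], [-0.94, 2.29], [0.18, 2.7], [-1.29, 4.43], [0.17, 2.64], [-3, 3]. Speed limits (rad/s): [2.57, 2.57, 3.14, 3.14, 3.14, 3.14].

## Interface

Orientations are given as a unit quaternion [x, y, z, w].
In Python, from bench import ctrl gives the robot as it stands. The module is installed in compiled form; this text tells all that it offers.
- The arm moves only by the tool jog_arm, never from a script. Its argument "steps" is one flat list of numbers, 5 for each row, row after row: the shift along the tool's x, y, z in mm, then the turn about the tool's z in rad, then the closure, from 0 (fully open) to 1 (shut). In form: [x, y, z, roll, grip, x, y, z, roll, grip, ...]. A call has 1 to 20 rows; each row shifts and turns the commanded pose from where the row before left it, along the tool's axes as they then stand; what a row does not reach is not made up. A row lasts 1/10 s, in which the tool goes at most 50 mm and 8.59 degrees, less where a joint would pass 70% of its speed; a pose out of reach is approached as far as the arm can. A call is refused whole if a number of a shift passes 50 or a number of a turn 0.15, either way. A call with a gripper value outside its range is refused whole. The fingers move at their own pace and stop on an object; the grip force is fixed at half the most. Time passes only in rows, so rows that do not move let the fingers close. It gives the time, the measured TCP pose, the force, the opening and the grip force at its end, in the units of the state.
- ctrl.read_state(): the state, without advancing time (a new reading comes with each control period).
- ctrl.snapshot(name): name is "side" or "top"; returns a dict with "frame" (480x640x3 uint8, red, green, blue), "fx", "fy", "cx", "cy" (pixels), "D" ([k1, k2, p1, p2, k3] as OpenCV has them; the pictures are not rectified), "world_from_camera" (4x4, takes a point from camera to world coordinates). Camera axes: x right, y up, looking along -z (the intrinsics and any distortion apply to the point x, -y, -z); pixel columns grow to the right and rows downward; lengths in m; the calibration is good to about 2 mm. A picture is of the moment at which its call begins. There is no depth.
- ctrl.close_job(): hands the job in; it is judged then, once.
The state is a dict: "time_s": time; "joint_pos": joint angles; "qd": joint speeds; "effort": joint torques, N m; "eef_pos": TCP position; "orientation": TCP orientation; "force": force on the tool from outside, world axes, zero at the start; "moment": the same for the moment, N m; "finger_gap": finger opening in m; "grip_force": force on a finger pad.
Only numpy, scipy, OpenCV 4.12 (cv2) and the standard library are available. Lean on these libraries where they do the work, as an engineer would, in place of code of your own. Each camera call takes 0.05 s, during which the arm holds its last target. There are 200 camera calls.

## Working session

There is one attempt and no reset: what is moved stays moved. The work goes in short steps, Python scripts to look and compute and a tool call to move; the robot and the scene stay as the last step left them, time stands still between calls to the robot, and variables do not carry over. Pictures are saved under pics/ and viewed, at most 10 in all, crops included, and the job is handed in when it is done.

Besides the shell and the picture viewer there is one more tool, called after "Emit:" as name(argument=value, ...) on one line, values as JSON. jog_arm: Moves the arm, as the interface text tells. Its arguments: {"type":"object","properties":{"steps":{"type":"array"}},"required":["steps"]}

```bash
mkdir -p pics
cat > h.py <<'E'
import cv2,numpy as np
from bench import ctrl
def snap(n,f=None):
    s=ctrl.snapshot(n)
    if f: cv2.imwrite('pics/'+f,cv2.cvtColor(np.asarray(s['frame']),cv2.COLOR_RGB2BGR))
    return s
def ray(s,uv,z):
    K=np.array([[s['fx'],0,s['cx']],[0,s['fy'],s['cy']],[0,0,1.]])
    p=cv2.undistortPoints(np.array(uv,float).reshape(-1,1,2),K,np.array(s['D'],float))[:,0]
    T=np.array(s['world_from_camera'])
    d=np.c_[p[:,0],-p[:,1],-np.ones(len(p))]@T[:3,:3].T
    o=T[:3,3]
    return o+d*((z-o[2])/d[:,2])[:,None]
E
python3 - <<'E'
from h import *
for n in('top','side'):
    s=snap(n,n+'0.png');print(n,np.round(s['world_from_camera'],3).tolist(),s['fx'])
print(ctrl.read_state())
E
```

```text
top [[0.024, 0.996, -0.091, 0.413], [-1.0, 0.025, 0.008, 0.054], [0.01, 0.09, 0.996, 1.201], [0.0, 0.0, 0.0, 1.0]] 511.3405703006032
side [[-0.959, 0.201, -0.2, 0.265], [-0.283, -0.71, 0.645, 0.789], [-0.012, 0.675, 0.738, 0.958], [0.0, 0.0, 0.0, 1.0]] 613.6535107222886
{'time_s': 0.1, 'joint_pos': array([-1.33505463e+00,  1.58958490e-01,  1.59808748e+00, -1.02653303e-05,
        1.38620819e+00, -2.10088708e-01]), 'qd': array([-0.00115567, -0.00035017, -0.00346449, -0.00062235,  0.00028234,
        0.00076799]), 'effort': array([ 8.72661576e-05, -3.86504459e+01, -3.22959352e+01,  7.03896512e-02,
        3.39409558e-02, -3.83884480e-05]), 'eef_pos': array([ 0.24779424, -0.5182465 ,  0.21374228]), 'orientation': array([ 9.75256574e-01,  2.21074477e-01, -1.56996216e-05, -8.30619447e-04]), 'force': array([ 0.32012267, -0.31097756,  0.66088606]), 'moment': array([ 0.02028477, -0.02207588,  0.01307791]), 'grip_force': 0.0, 'finger_gap': 0.09203360921874948}
```

View pics/top0.png

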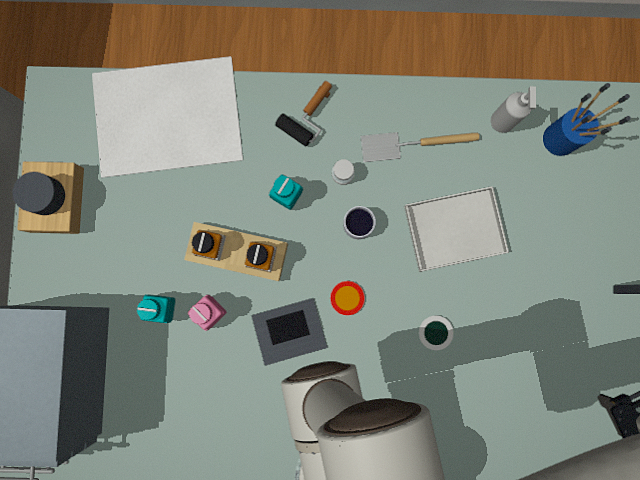

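View pics/side0.png

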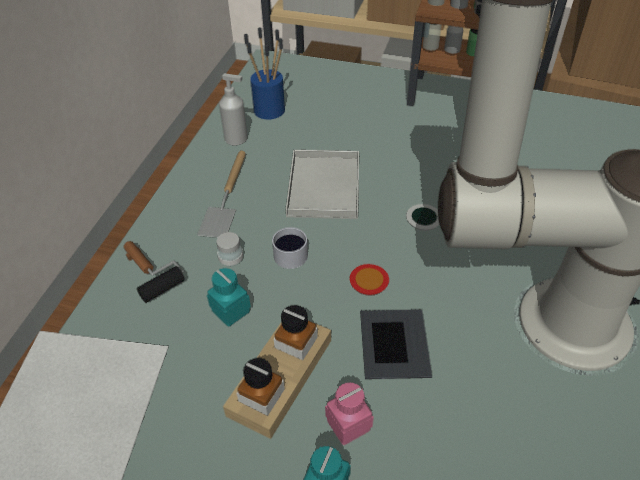

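The top view shows the amber bottles' black caps at about (205,242) and (259,254) in the rack, and the tray at about (457,229). In the side view the caps are at about (295,320) and (258,374). The pink and turquoise bottles are decoys.

```bash
cat >> h.py <<'E'
def ridge_cap(s,uv,r=17):
    "cap centroid (dark + enclosed ridge) and ridge pixel ends near uv"
    g=cv2.cvtColor(np.asarray(s['frame']),cv2.COLOR_RGB2GRAY).astype(int)
    hsv=cv2.cvtColor(np.asarray(s['frame']),cv2.COLOR_RGB2HSV)
    m=np.zeros(g.shape,np.uint8);cv2.circle(m,uv,r,255,-1)
    dark=((hsv[...,2]<60)&(m>0)).astype(np.uint8)
    pts=cv2.findNonZero(dark)
    hull=cv2.convexHull(pts);(c,rad)=cv2.minEnclosingCircle(hull)
    hm=np.zeros(g.shape,np.uint8);cv2.fillConvexPoly(hm,hull,1)
    w=((g>120)&(hsv[...,1]<70)&(m>0)).astype(np.uint8)&hm
    p=cv2.findNonZero(w)
    l=cv2.fitLine(p,cv2.DIST_L2,0,.01,.01).ravel() if p is not None else None
    return c,rad,l,0 if p is None else len(p)
E
python3 - <<'E'
from h import *
s=snap('top');q=snap('side')
for n,ss,U in(('top',s,[(205,242),(259,254)]),('side',q,[(258,374),(295,320)])):
  for uv in U:
    c,r,l,k=ridge_cap(ss,uv)
    e=ray(ss,[(l[2]-10*l[0],l[3]-10*l[1]),(l[2]+10*l[0],l[3]+10*l[1])],.115)
    d=e[1]-e[0]
    print(n,uv,np.round(c,1),round(r,1),k,'ridge mid',np.round(e.mean(0),4),'ang',np.arctan2(d[1],d[0]),'circ@.102',np.round(ray(ss,[c],.102),4))
hsv=cv2.cvtColor(np.asarray(s['frame']),cv2.COLOR_RGB2HSV)
m=((hsv[...,1]<25)&(hsv[...,2]>150)).astype(np.uint8);m[:,:390]=0;m[:180]=0;m[290:]=0;m[:,520:]=0
m=cv2.morphologyEx(m,cv2.MORPH_CLOSE,np.ones((9,9)))
C=max(cv2.findContours(m,0,2)[0],key=cv2.contourArea)
b=cv2.boxPoints(cv2.minAreaRect(C));w=ray(s,b,.025)
print(b.round(),w.round(4),w.mean(0),np.linalg.norm(w-np.roll(w,1,0),axis=1))
# rack corners top
r=ray(s,[(193,222),(287,241),(279,280),(184,262)],.035);print(r.round(3))
E
```

```text
top (205, 242) [205.5 244.8] 14.7 54 ridge mid [0.5179 0.323  0.115 ] ang -0.20559637039213075 circ@.102 [[0.5123 0.3162 0.102 ]]
top (259, 254) [257.  254.3] 10.4 55 ridge mid [0.4948 0.2051 0.115 ] ang -0.21281091710193079 circ@.102 [[0.4945 0.2046 0.102 ]]
side (258, 374) [258.  372.9] 15.2 62 ridge mid [0.519  0.3236 0.115 ] ang 2.939359111502179 circ@.102 [[0.518 0.324 0.102]]
side (295, 320) [294.2 318.3] 14.2 55 ridge mid [0.4954 0.2061 0.115 ] ang 2.9431835803707243 circ@.102 [[0.4956 0.2051 0.102 ]]
[[390. 180.]
 [519. 180.]
 [519. 289.]
 [390. 289.]] [[ 0.6822 -0.0891  0.025 ]
 [ 0.6903 -0.3926  0.025 ]
 [ 0.435  -0.3902  0.025 ]
 [ 0.4279 -0.0926  0.025 ]] [ 0.55883889 -0.24114296  0.025     ] [0.25430834 0.30360551 0.25539467 0.29769809]
[[0.57  0.363 0.035]
 [0.532 0.146 0.035]
 [0.442 0.162 0.035]
 [0.478 0.379 0.035]]
```

Emit:
jog_arm(steps=[27, -27, 0, 0, 0, 27, -27, 0, 0, 0, 27, -27, 0, 0, 0, 27, -27, 0, 0, 0, 27, -27, 0, 0, 0, 27, -27, 0, 0, 0, 27, -27, 0, 0, 0, 27, -27, 0, 0, 0, 27, -27, 0, 0, 0, 27, -27, 0, 0, 0, 27, -27, 0, 0, 0, 27, -27, 0, 0, 0, 27, -27, 0, 0, 0, 27, -27, 0, 0, 0, 27, -27, 0, 0, 0, 27, -27, 0, 0, 0, 27, -27, 0, 0, 0, 27, -27, 0, 0, 0, 26, -28, 0, 0, 0, 0, 0, 0, 0, 0])

```text
time_s: 2.2
eef_pos: [0.4884, 0.1692, 0.2142]
orientation: [0.975, 0.223, -0.0, -0.001]
force: [0.1, -0.2, 0.2]
finger_gap: 0.0921
grip_force: 0.0
```

Emit:
jog_arm(steps=[0, 0, 0, -0.15, 0, 0, 0, 0, -0.15, 0, 0, 0, 0, -0.15, 0, 0, 0, 0, -0.15, 0, 0, 0, 0, -0.15, 0, 0, 0, 0, -0.15, 0, 0, 0, 0, -0.02, 0, 0, 0, 0, 0, 0, 0, 0, 0, 0, 0])

```text
time_s: 3.1
eef_pos: [0.4882, 0.1654, 0.2145]
orientation: [0.777, 0.63, -0.0, 0.0]
force: [-0.6, 1.1, -0.2]
finger_gap: 0.0918
grip_force: 0.0
```

```bash
cat >> h.py <<'E'
from scipy.spatial.transform import Rotation as R
def rel(target,st=None):
    "offset to world target in tool axes, mm; tool-x yaw"
    st=st or ctrl.read_state();r=R.from_quat(st['orientation']);M=r.as_matrix()
    print('t',round(st['time_s'],2),'tcp',np.round(st['eef_pos'],4),'yaw',round(np.arctan2(M[1,0],M[0,0]),3),'tilt',np.round(M[:2,2],4),'j6',round(st['joint_pos'][5],2),'F',np.round(st['force'],1),'gap',round(st['finger_gap'],4),'grip',round(float(st['grip_force']),1))
    print('go tool mm',np.round(M.T@(np.array(target)-st['eef_pos'])*1e3,1))
E
python3 - <<'E'
from h import *
rel([.4951,.2056,.087])
s=snap('top','top1.png')
w=ray(s,[(404,205),(495,187),(510,251),(420,271)],.025)
print(w.round(4),w.mean(0),np.linalg.norm(w-np.roll(w,1,0),axis=1))
E
```

```text
t 3.1 tcp [0.4882 0.1654 0.2145] yaw 1.363 tilt [-0.0001 -0.0001] j6 0.3 F [-0.6  1.1 -0.2] gap 0.0918 grip 0.0
go tool mm [ 40.8  -1.5 127.5]
[[ 0.6238 -0.1226  0.025 ]
 [ 0.6721 -0.3359  0.025 ]
 [ 0.5223 -0.37    0.025 ]
 [ 0.4709 -0.1612  0.025 ]] [ 0.57228366 -0.24742571  0.025     ] [0.15772307 0.21866717 0.15361216 0.21502001]
```

View pics/top1.png

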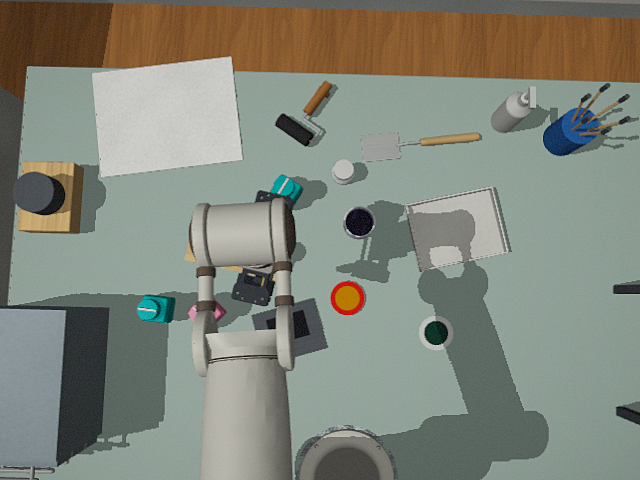

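Top view: the gripper is beside bottle 2, with nothing in the way of its fingers; the tray centre comes out near (0.572, -0.247). I'll shift over the cap and descend.

Emit:
jog_arm(steps=[20, -1, 0, 0, 0, 21, 0, 0, 0, 0, 0, 0, 20, 0, 0, 0, 0, 20, 0, 0, 0, 0, 20, 0, 0, 0, 0, 10, 0, 0, 0, 0, 0, 0, 0, 0, 0, 0, 0, 0])

```text
time_s: 3.95
eef_pos: [0.4961, 0.2061, 0.1453]
orientation: [0.776, 0.631, 0.0, 0.0]
force: [0.3, 0.2, 0.1]
finger_gap: 0.0922
grip_force: 0.0
```

Run:
```python
from h import *
rel([.4951,.2056,.087])
snap('side','side1.png')
```

```text
t 3.95 tcp [0.4961 0.2061 0.1453] yaw 1.365 tilt [0.0009 0.0002] j6 0.37 F [0.3 0.2 0.1] gap 0.0922 grip 0.0
go tool mm [-0.7 -0.9 58.3]
```

View pics/side1.png

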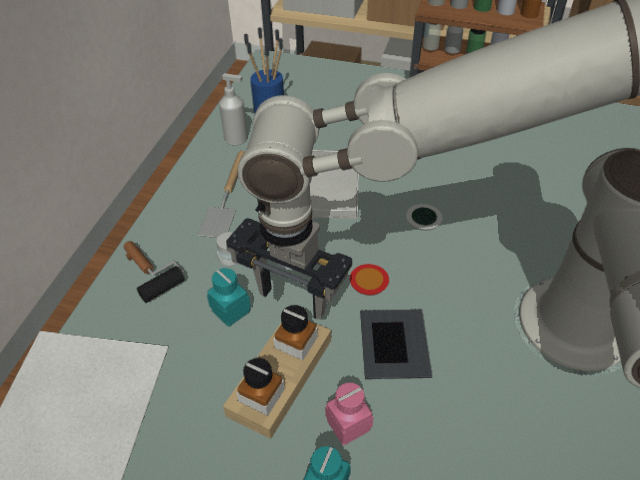

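The side view shows the fingers straddling the bottle 2 cap at (295,318), clear on both sides. I'll descend and grip.

Emit:
jog_arm(steps=[0, -1, 15, 0, 0, 0, 0, 15, 0, 0, 0, 0, 15, 0, 0, 0, 0, 12, 0, 0, 0, 0, 0, 0, 0, 0, 0, 0, 0, 0.3, 0, 0, 0, 0, 0.45, 0, 0, 0, 0, 1, 0, 0, 0, 0, 1, 0, 0, 0, 0, 1, 0, 0, 0, 0, 1, 0, 0, 0, 0, 1])

```text
time_s: 5.2
eef_pos: [0.4945, 0.2063, 0.0877]
orientation: [0.776, 0.631, -0.0, -0.0]
force: [-0.9, 0.7, 0.7]
finger_gap: 0.0435
grip_force: 30.0
```

Run:
```python
from h import *
rel([.4951,.2056,.087]); print(ctrl.read_state()['moment'])
```

```text
t 5.2 tcp [0.4945 0.2063 0.0877] yaw 1.366 tilt [-0.0002  0.0001] j6 0.37 F [-0.9  0.7  0.7] gap 0.0435 grip 30.0
go tool mm [-0.6  0.7  0.7]
[ 0.00551725  0.01528183 -0.03717051]
```

Emit:
jog_arm(steps=[0, 0, 0, 0.1, 1, 0, 0, 0, 0.1, 1, 0, 0, 0, 0.1, 1, 0, 0, 0, 0.1, 1])

```text
time_s: 5.6
eef_pos: [0.4944, 0.2063, 0.0877]
orientation: [0.886, 0.464, -0.0, 0.0]
force: [-1.0, 1.6, 1.0]
finger_gap: 0.0431
grip_force: 30.0
```

Run:
```python
from h import *
rel([.4951,.2056,.087]); print(ctrl.read_state()['moment'])
```

```text
t 5.6 tcp [0.4944 0.2063 0.0877] yaw 0.964 tilt [-0.0002 -0.0005] j6 0.78 F [-1.   1.6  1. ] gap 0.0431 grip 30.0
go tool mm [-0.2  1.   0.7]
[0.31381536 0.01048202 0.93166355]
```

Emit:
jog_arm(steps=[0, 0, 0, 0.1, 1, 0, 0, 0, 0.1, 1, 0, 0, 0, 0.1, 1, 0, 0, 0, 0.1, 1, 0, 0, 0, 0, 1, 0, 0, 0, 0, 1])

```text
time_s: 6.2
eef_pos: [0.4947, 0.2065, 0.0877]
orientation: [0.96, 0.28, 0.0, -0.0]
force: [-1.1, 1.3, 1.0]
finger_gap: 0.0437
grip_force: 30.0
```

Run:
```python
from h import *
rel([.4951,.2056,.087]); print(ctrl.read_state()['moment'])
snap('side','side2.png')
s=cv2.imread('pics/side2.png')[240:440,200:400]
cv2.imwrite('pics/side2c.png',cv2.resize(s,(600,600),interpolation=cv2.INTER_CUBIC))
```

```text
t 6.2 tcp [0.4947 0.2065 0.0877] yaw 0.568 tilt [0.0002 0.0005] j6 1.17 F [-1.1  1.3  1. ] gap 0.0437 grip 30.0
go tool mm [-0.1  1.   0.7]
[0.23226577 0.02705496 0.06766126]
```

View pics/side2c.png

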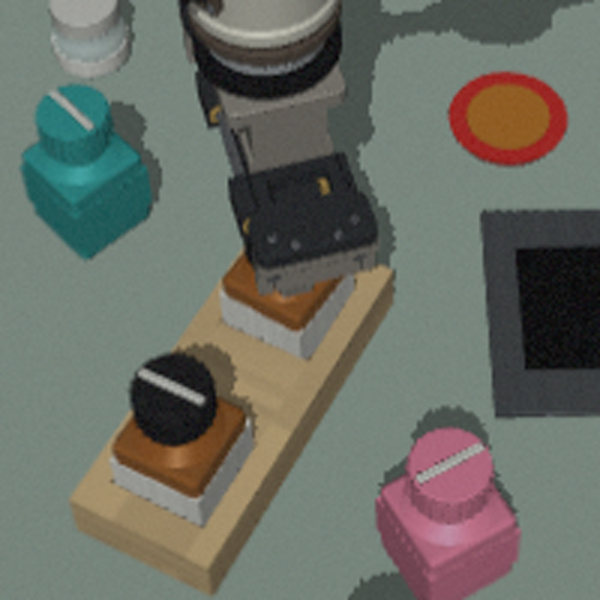

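The crop shows the gripper on bottle 2, which still stands square in its pocket, with its ridge hidden by the gripper. The 0.93 N m twisting moment suggests this cap is tight, so I'll release, rise and check the ridge.

Emit:
jog_arm(steps=[0, 0, 0, 0, 0, 0, 0, 0, 0, 0, 0, 0, 0, 0, 0, 0, 0, 0, 0, 0, 0, 0, 0, 0, 0, 0, 0, -15, 0, 0, 0, 0, -25, 0, 0, 0, 0, -25, 0, 0, 0, 0, -5, 0, 0, 0, 0, 0, -0.15, 0, 0, 0, 0, -0.15, 0, 0, 0, 0, -0.15, 0, 0, 0, 0, -0.15, 0, 0, 0, 0, -0.15, 0, 0, 0, 0, -0.05, 0, 0, 0, 0, 0, 0])

```text
time_s: 7.85
eef_pos: [0.4943, 0.2062, 0.1572]
orientation: [0.776, 0.631, -0.0, -0.0]
force: [-0.3, -0.1, -0.2]
finger_gap: 0.0917
grip_force: 0.0
```

Run:
```python
from h import *
rel([.5187,.3233,.087])
q=snap('side')
for uv in[(258,374),(295,320)]:
    c,r,l,k=ridge_cap(q,uv)
    e=ray(q,[(l[2]-10*l[0],l[3]-10*l[1]),(l[2]+10*l[0],l[3]+10*l[1])],.115);d=e[1]-e[0]
    print(uv,c,k,e.mean(0).round(4),'ang',np.arctan2(d[1],d[0]))
```

```text
t 7.85 tcp [0.4943 0.2062 0.1572] yaw 1.366 tilt [-0.0007 -0.0001] j6 0.37 F [-0.3 -0.1 -0.2] gap 0.0917 grip 0.0
go tool mm [1.196e+02 1.000e-01 7.020e+01]
(258, 374) (257.9873352050781, 372.864990234375) 64 [0.5193 0.3236 0.115 ] ang 2.945874666421491
(295, 320) (294.14990234375, 318.5525207519531) 55 [0.4968 0.2057 0.115 ] ang 2.86421765347808
```

Bottle 2's ridge turned only about 0.08 rad, which is pocket play, so its cap is tight. I'll twist bottle 1's cap next.

Emit:
jog_arm(steps=[30, 0, 0, 0, 0, 30, 0, 0, 0, 0, 30, 0, 0, 0, 0, 30, 0, 0, 0, 0, 0, 0, 0, 0, 0, 0, 0, 0, 0, 0, 0, 0, 0, 0, 0, 0, 0, 0, 0, 0])

```text
time_s: 8.7
eef_pos: [0.519, 0.3228, 0.1576]
orientation: [0.776, 0.63, -0.0, 0.0]
force: [0.3, 0.5, -0.5]
finger_gap: 0.0915
grip_force: 0.0
```

```bash
python3 -c "
from h import *
rel([.5187,.3233,.087])"
```

```text
t 8.7 tcp [0.519  0.3228 0.1576] yaw 1.364 tilt [-0.0002 -0.0003] j6 0.57 F [ 0.3  0.5 -0.5] gap 0.0915 grip 0.0
go tool mm [ 0.5 -0.4 70.6]
```

Emit:
jog_arm(steps=[0, 0, 15, 0, 0, 0, 0, 20, 0, 0, 0, 0, 20, 0, 0, 0, 0, 15, 0, 0, 0, 0, 0, 0, 0, 0, 0, 0, 0, 0.3, 0, 0, 0, 0, 0.45, 0, 0, 0, 0, 1, 0, 0, 0, 0, 1, 0, 0, 0, 0, 1, 0, 0, 0, 0, 1, 0, 0, 0, 0, 1])

```text
time_s: 9.9
eef_pos: [0.5188, 0.3239, 0.0877]
orientation: [0.776, 0.631, -0.0, -0.0]
force: [-1.2, 0.7, 1.5]
finger_gap: 0.0433
grip_force: 30.0
```

Emit:
jog_arm(steps=[0, 0, 0, 0.1, 1, 0, 0, 0, 0.1, 1, 0, 0, 0, 0.1, 1, 0, 0, 0, 0.1, 1])

```text
time_s: 10.3
eef_pos: [0.5193, 0.324, 0.0877]
orientation: [0.887, 0.463, 0.0, -0.0]
force: [-0.5, 0.4, 0.8]
finger_gap: 0.0433
grip_force: 30.0
```

```bash
python3 -c "
from h import *
rel([.5187,.3233,.087]);print(ctrl.read_state()['moment'])"
```

```text
t 10.3 tcp [0.5193 0.324  0.0877] yaw 0.962 tilt [0.0008 0.0005] j6 0.97 F [-0.5  0.4  0.8] gap 0.0433 grip 30.0
go tool mm [-1.  -0.1  0.7]
[ 0.09532651 -0.10158915  0.01891668]
```

Emit:
jog_arm(steps=[0, 0, 0, 0.1, 1, 0, 0, 0, 0.1, 1, 0, 0, 0, 0.1, 1, 0, 0, 0, 0.1, 1, 0, 0, 0, 0, 1, 0, 0, 0, 0, 1])

```text
time_s: 10.9
eef_pos: [0.5191, 0.3238, 0.0877]
orientation: [0.96, 0.28, 0.0, 0.0]
force: [-0.9, -1.1, 1.4]
finger_gap: 0.0439
grip_force: 30.0
```

```bash
python3 -c "
from h import *
rel([.5187,.3233,.087]);print(ctrl.read_state()['moment'])"
```

```text
t 10.9 tcp [0.5191 0.3238 0.0877] yaw 0.568 tilt [0.0001 0.    ] j6 1.36 F [-0.9 -1.1  1.4] gap 0.0439 grip 30.0
go tool mm [-0.6  0.2  0.7]
[-0.02201379  0.07433907 -0.02482302]
```

The moment stayed near zero, so bottle 1's cap is loose and has turned 0.8 rad. I'll lift it straight up.

Emit:
jog_arm(steps=[0, 0, -4, 0, 1, 0, 0, -6, 0, 1, 0, 0, -8, 0, 1, 0, 0, -8, 0, 1, 0, 0, -10, 0, 1, 0, 0, -14, 0, 1, 0, 0, -18, 0, 1, 0, 0, -20, 0, 1, 0, 0, -20, 0, 1, 0, 0, -20, 0, 1, 0, 0, -16, 0, 1, 0, 0, -12, 0, 1, 0, 0, -6, 0, 1, 0, 0, 0, 0, 1, 0, 0, 0, 0, 1])

```text
time_s: 12.4
eef_pos: [0.5186, 0.3236, 0.2487]
orientation: [0.96, 0.279, -0.001, 0.0]
force: [-0.0, -0.1, -4.0]
finger_gap: 0.0438
grip_force: 30.0
```

Run:
```python
from h import *
rel([.5725,-.2475,.2497])
snap('side','side3.png')
```

```text
t 12.4 tcp [0.5186 0.3236 0.2487] yaw 0.566 tilt [-0.0015 -0.0006] j6 1.37 F [-0.  -0.1 -4. ] gap 0.0438 grip 30.0
go tool mm [-260.7  511.    -0.8]
```

View pics/side3.png

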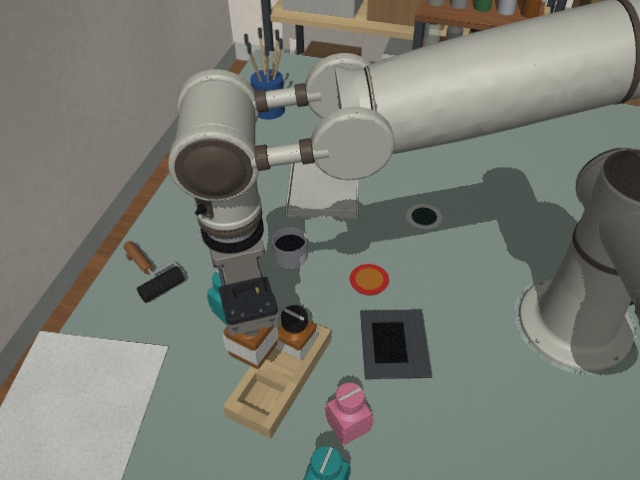

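The side view shows bottle 1 hanging upright from the gripper, its pocket empty at about (258,395), and bottle 2 still in place. I'll carry it to the tray.

Emit:
jog_arm(steps=[-3, 5, 0, 0, 1, -5, 10, 0, 0, 1, -8, 15, 0, 0, 1, -11, 21, 0, 0, 1, -11, 21, 0, 0, 1, -11, 21, 0, 0, 1, -11, 21, 0, 0, 1, -11, 21, 0, 0, 1, -11, 21, 0, 0, 1, -11, 21, 0, 0, 1, -11, 21, 0, 0, 1, -11, 21, 0, 0, 1, -11, 21, 0, 0, 1, -11, 21, 0, 0, 1, -11, 21, 0, 0, 1, -11, 21, 0, 0, 1, -11, 21, 0, 0, 1, -11, 21, 0, 0, 1, -11, 21, 0, 0, 1, -11, 21, 0, 0, 1])

```text
time_s: 14.45
eef_pos: [0.5543, -0.114, 0.2496]
orientation: [0.96, 0.279, -0.0, 0.0]
force: [0.6, 0.2, -2.7]
finger_gap: 0.0435
grip_force: 30.0
```

Emit:
jog_arm(steps=[-11, 21, 0, 0, 1, -11, 21, 0, 0, 1, -11, 21, 0, 0, 1, -10, 20, 0, 0, 1, -8, 16, 0, 0, 1, -5, 12, 0, 0, 1, -2, 8, 0, 0, 1, 0, 4, 0, 0, 1, 0, 0, 0, 0, 1, 0, 0, 0, 0, 1, 0, 0, 0, 0, 1])

```text
time_s: 15.55
eef_pos: [0.5722, -0.2459, 0.2496]
orientation: [0.96, 0.28, -0.0, -0.0]
force: [0.1, -0.3, -3.2]
finger_gap: 0.0435
grip_force: 30.0
```

Run:
```python
from h import *
rel([.5725,-.2475,.0837])
s=snap('side','side4.png')
w=ray(s,[(293,151),(359,151),(357,216),(288,213)],.025)
print(w.round(4),w.mean(0))
```

```text
t 15.55 tcp [ 0.5722 -0.2459  0.2496] yaw 0.567 tilt [-0.0001  0.0002] j6 0.4 F [ 0.1 -0.3 -3.2] gap 0.0435 grip 30.0
go tool mm [ -0.6   1.5 165.9]
[[ 0.6746 -0.3212  0.025 ]
 [ 0.5205 -0.3642  0.025 ]
 [ 0.4702 -0.1447  0.025 ]
 [ 0.6175 -0.1129  0.025 ]] [ 0.57069012 -0.23572038  0.025     ]
```

View pics/side4.png

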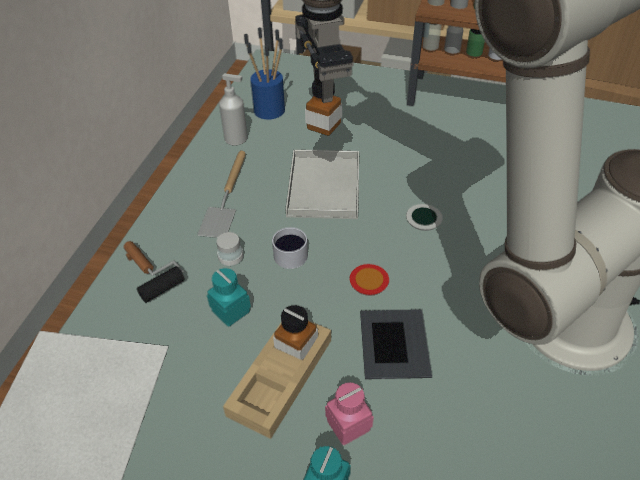

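The side view shows the bottle upright above the tray, which is empty, and bottle 2 still in the rack at (295,320). I'll lower to just above the tray floor.

Emit:
jog_arm(steps=[0, 0, 5, 0, 1, 0, 0, 10, 0, 1, 0, 0, 15, 0, 1, 0, 0, 18, 0, 1, 0, 0, 20, 0, 1, 0, 0, 20, 0, 1, 0, 0, 20, 0, 1, 0, 0, 18, 0, 1, 0, 0, 14, 0, 1, 0, 0, 9, 0, 1, 0, 0, 6, 0, 1, 0, 0, 3, 0, 1, 0, 0, 2, 0, 1, 0, 0, 0, 0, 1, 0, 0, 0, 0, 1])

```text
time_s: 17.1
eef_pos: [0.5725, -0.2469, 0.0902]
orientation: [0.96, 0.279, 0.0, 0.0]
force: [0.1, -0.1, -3.7]
finger_gap: 0.0433
grip_force: 30.0
```

Emit:
jog_arm(steps=[0, 0, 1, 0, 1, 0, 0, 1, 0, 1, 0, 0, 1, 0, 1, 0, 0, 1, 0, 1, 0, 0, 0, 0, 1])

```text
time_s: 17.6
eef_pos: [0.572, -0.2466, 0.0853]
orientation: [0.96, 0.279, -0.0, -0.0]
force: [-0.4, -0.1, -3.0]
finger_gap: 0.0437
grip_force: 30.0
```

Emit:
jog_arm(steps=[0, 0, 0.5, 0, 1, 0, 0, 0.5, 0, 1, 0, 0, 0.5, 0, 1, 0, 0, 0, 0, 1])

```text
time_s: 18.0
eef_pos: [0.5721, -0.2466, 0.084]
orientation: [0.96, 0.279, -0.0, -0.0]
force: [-0.1, -0.6, -2.5]
finger_gap: 0.0434
grip_force: 30.0
```

Emit:
jog_arm(steps=[0, 0, 0.5, 0, 1, 0, 0, 0.3, 0, 1, 0, 0, 0, 0, 1])

```text
time_s: 18.3
eef_pos: [0.5723, -0.2467, 0.0838]
orientation: [0.96, 0.279, 0.0, 0.0]
force: [-1.9, 0.1, 1.3]
finger_gap: 0.0441
grip_force: 30.0
```

The force rose from -3 N to +1.3 N at the expected height, so the bottle has touched the floor. I'll release and rise.

Emit:
jog_arm(steps=[0, 0, 0, 0, 0.45, 0, 0, 0, 0, 0.3, 0, 0, 0, 0, 0, 0, 0, 0, 0, 0, 0, 0, 0, 0, 0, 0, 0, 0, 0, 0, 0, 0, 0, 0, 0, 0, 0, -10, 0, 0, 0, 0, -25, 0, 0, 0, 0, -30, 0, 0, 0, 0, -30, 0, 0, 0, 0, -30, 0, 0, 0, 0, -15, 0, 0, 0, 0, 0, 0, 0, 0, 0, 0, 0, 0])

```text
time_s: 19.8
eef_pos: [0.5717, -0.2464, 0.2223]
orientation: [0.96, 0.279, -0.0, -0.0]
force: [-0.4, -1.0, 0.5]
finger_gap: 0.0919
grip_force: 0.0
```

Run:
```python
from h import *
rel([.5725,-.2475,.0837])
snap('side','side5.png')
```

```text
t 19.8 tcp [ 0.5717 -0.2464  0.2223] yaw 0.566 tilt [-0.0011  0.0007] j6 0.4 F [-0.4 -1.   0.5] gap 0.0919 grip 0.0
go tool mm [1.000e-01 1.500e+00 1.386e+02]
```

View pics/side5.png

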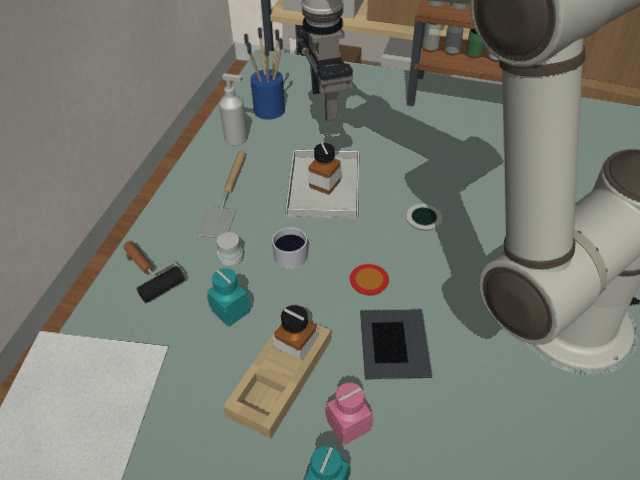

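The bottle stands upright in the tray at about (325,170) with its ridge clearly turned. The tight bottle is in its pocket at (295,330), and the gripper is clear of both.

```bash
python3 -c "
from bench import ctrl
print(ctrl.close_job())"
```

```text
the job is handed in; nothing more can be done
None
```

I handed the job in at about 20 s: bottle_1's cap was the loose one, was turned about 0.8 rad in the rack and left turned, and that bottle now stands upright in the tray, with bottle_2 (tight) still in the rack; no verdict was returned.

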